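# Set the colorimeter's filter lever to the third click

### The arm

A 7-joint arm with a two-finger parallel gripper is mounted at the origin on the work surface. World frame = base frame: x ahead of the robot, y to its left, z up, the work surface at z = 0. Lengths are in mm, angles in rad, forces in N, time in s.
With the tool pointing down it reaches from about 425 to 875 mm from the base axis. Payload 8.4 kg.
Tool frame: the origin (TCP) lies midway between the tips of the shut fingers; the grasp point (between the pads) lies pinch_z behind it (pinch_z is the distance from the TCP to the grasp point, in mm); z points along the fingers, y is the direction in which the jaws open and shut (so a half turn about z gives the same grasp; the last joint's range is limited). The gripper opens to 87 mm and grips with 3 to 60 N. Pads are 19 mm wide; open, the fingers measure 117 mm over their backs; the gripper's body (75 mm by 190 mm) begins 51 mm behind the grasp point.
Start: joints at [-1.247, 0.333, 0.04, 1.465, -0.013, 1.343, -0.059], TCP at [266.703, 592.734, 222.546] pointing down, gripper open.
Joint ranges: [-2.58, 2.58], [-0.38, 2.09], [-1.3, 1.39], [0.25, 2.4], [-1.5, 4.64], [0.08, 2.09], [-2.65, 2.65]. Speed limits (rad/s): [2.22, 2.22, 2.79, 2.79, 3.14, 3.14, 3.14].

### API

Orientations are given as a unit quaternion [w, x, y, z].
In Python, from rig import get_obs, capture, camera_params, job_done, pinch_z gives the robot as it stands.
- The arm moves only by the tool move_arm, never from a script. Its argument "deltas" is a list of rows, each a list of 6 numbers: the shift along the tool's x, y, z in m, then the turn, a rotation vector about the tool's x, y, z in degrees. A call has exactly 8 rows; each row is the pose to reach, as a shift and turn from the pose measured when the call began, along the tool's axes at that moment; what a row does not reach only later rows make up. A row lasts 1/10 s, in which the tool goes at most 50 mm and 8.59 degrees, less where a joint would pass 70% of its speed; a pose out of reach is approached as far as the arm can. A call with a gripper value outside its range is refused whole. "gripper" is the closure in counts, from 0 (fully open) to 255 (shut), set as the call begins (left out, the last holds). The fingers move at their own pace and stop on an object; "newtons" is the grip in N (left out, the last holds). Time passes only in rows, so rows that repeat a pose let the fingers close, or fill a call up. It gives the time, the measured TCP pose, the force and the opening at its end, in the units of the state.
- get_obs(): the state, without advancing time (a new reading comes with each control period).
- capture(name): name is "side" or "top"; returns (picture, depth): 480x640x3 uint8, blue, green, red; 480x640 float32, mm along the optical axis (not along the pixel's ray), 0 where there is no reading.
- camera_params(name): a dict with "intrinsics" (3x3 intrinsics, pixels), "dist_coeffs" ([k1, k2, p1, p2, k3] as OpenCV has them; the pictures are not rectified), "extrinsics" (4x4, takes a point from camera to world coordinates). Camera axes: x right, y up, looking along -z (the intrinsics and any distortion apply to the point x, -y, -z); pixel columns grow to the right and rows downward; lengths in mm; the calibration is good to about 2 mm. A picture is of the moment at which its call begins. camera_params takes no time and is no camera call.
- job_done(): hands the job in, once; it reports no verdict.
The state is a dict: "time_s": time; "qpos": joint angles; "dq": joint speeds; "joint_torque": joint torques, N m; "tool_pos": TCP position; "tool_rot": TCP orientation; "contact_force": force on the tool from outside, world axes, zero at the start; "moment": the same for the moment, N m; "gripper_width": finger opening in mm.
Only numpy, scipy, OpenCV 4.12 (cv2) and the standard library are available. Lean on these libraries where they do the work, as an engineer would, in place of code of your own. Each camera call takes 0.05 s, during which the arm holds its last target. There are 200 camera calls.

### The job

Someone left the colorimeter's filter lever part-way along its slot. With your fingertips, gently push the lever fully home, to the end of the slot beside the round sample well, let it rest there a moment, then push it back the other way, counting clicks by feel (home itself does not count), and leave it sitting in the third click, without ever running past that click. Only push the lever: do not take hold of it, and leave the stoppers on the machine and everything else on the bench where they are.

Things in the scene. Friction and masses are not known exactly. Their poses are not given: they have to be found in the camera images.
- colorimeter: white bench instrument with a flat grey deck, fixed to the bench, 200 (x) x 320 (y) x 80 mm tall; origin at the centre of its underside. The lever slot runs along its y axis in the line x = -35 mm, between y = -48 mm (home) and y = +48 mm. Within 60 mm of the slot's line only the sample well, 6 mm high, and thin trim stand on the deck.
- home_mark (a point): point on the deck (80 mm above the bench) where the lever stands when home; axes as the colorimeter's. Seven short black marks, 16 mm apart, lie along the slot, the first at home, where there is also a black dot; one click position per mark.
- well (a point): centre of the top of the round black sample well, 42 mm diameter, 6 mm above the deck, in the slot's line, 80 mm beyond home.
- lever_top (a point): centre of the top of the filter lever, a ribbed black upright paddle, 26 mm (across the slot) x 14 mm (along the slot), standing from 3 mm to 45 mm above the deck; its axes are the colorimeter's.
- filter_lever (a joint): lever travel (m) from home along the colorimeter's +y: 0 (home, hard stop) to 0.096. Notch every 0.016: home 0, first click 0.016, second 0.032, third 0.048... Leaving a notch (0.5 mm play each way) takes about 5 N, falling to about 1 N at the crest half-way; past it the lever moves alone into the next notch in 0.2 s, the push vanishes. Starts between 0.010 and 0.038, mostly in the first or second notch.
- cap_a: purple tube stopper loose on the far half of the colorimeter's deck, its centre 80 mm or more from the line of the slot, 17 mm diameter, 20 mm tall; origin at its underside (to be left alone)
- cap_b: second stopper, the same (to be left alone)
- tube_rack: teal rack full of capped sample tubes, 75 x 160 x 94 mm tall; origin at the centre of its underside (to be left alone)
- slide_tray: open white tray of glass slides, 150 x 200 x 55 mm; origin at the centre of its underside (to be left alone)
- stain_bottle: jar with white lid, 52 mm diameter, 120 mm tall (to be left alone)
- beaker: clear beaker, 66 mm diameter, 85 mm tall (to be left alone)
- slide_box: cardboard box, 85 x 55 x 32 mm (to be left alone)
- stopper_pot: white lidded pot, 62 mm diameter, 53 mm tall (to be left alone)

How it is judged:
By the outcome, as a careful person would: the job done as asked, in the order asked, and still so for the second after the job is handed in, with the robot touching nothing.
It also fails if it takes over 64 s, if anything falls off the work surface, if the arm or the gripper's body presses on something with over 40 N, if the wrist force passes 120 N, or if a joint passes its speed limit or range.

## Working session

There is one attempt and no reset: what is moved stays moved. The work goes in short steps, Python scripts to look and compute and a tool call to move; the robot and the scene stay as the last step left them, time stands still between calls to the robot, and variables do not carry over. Pictures are saved under pics/ and viewed, about 8 in all and at most 12, crops included, and the job is handed in when it is done.

Besides the shell and the picture viewer there is one more tool, called after ">>>" as name([rows], argument=value, ...), one row to a line, values as JSON. move_arm: Moves the arm, as the interface text tells. Its arguments: {"type":"object","properties":{"deltas":{"type":"array","items":{"type":"array","items":{"type":"number"}}},"gripper":{"type":"number"},"newtons":{"type":"number"}},"required":["deltas"]}

```bash
mkdir -p pics; ls; python3 - <<'E'
from rig import *
import cv2,numpy as np
print(get_obs(),pinch_z)
for n in("side","top"):
    p,d=capture(n); cv2.imwrite(f"pics/{n}0.png",p); np.save(f"{n}0.npy",d); c=camera_params(n)
    print(n,np.round(c["intrinsics"],1).tolist(),c["dist_coeffs"],np.round(c["extrinsics"],3).tolist())
E
```

```text
pics
{'time_s': 0.0, 'qpos': array([-1.2471976 ,  0.33394434,  0.03986925,  1.46630771, -0.01339619,
        1.34331691, -0.05852747]), 'dq': array([ 0.00206606,  0.00084048, -0.0002394 , -0.00114113, -0.00027791,
       -0.00217088, -0.00095697]), 'joint_torque': array([-1.56838423e-04, -6.56374812e+01,  1.33504048e+00, -4.03797770e+01,
       -5.97913144e-02,  4.49892576e-02,  9.76274669e-05]), 'tool_pos': array([266.52839595, 592.2994423 , 221.61978928]), 'tool_rot': array([-1.20817229e-04,  2.09847803e-01,  9.77733690e-01, -8.46621127e-04]), 'contact_force': array([-0.68476263,  0.0992334 ,  0.66523198]), 'moment': array([-0.01400767,  0.02143463, -0.03460761]), 'gripper_width': 86.96991393012334} 18.700000000000003
side [[600.8, 0.0, 321.6], [0.0, 600.8, 248.7], [0.0, 0.0, 1.0]] [-0.14436725  0.          0.          0.          0.        ] [[-0.966, 0.168, -0.196, 215.657], [-0.257, -0.582, 0.771, 1058.116], [0.015, 0.796, 0.605, 971.243], [0.0, 0.0, 0.0, 1.0]]
top [[473.2, 0.0, 321.1], [0.0, 473.2, 239.8], [0.0, 0.0, 1.0]] [0.00757783 0.         0.         0.         0.        ] [[0.02, 0.994, -0.109, 371.005], [-1.0, 0.02, -0.003, -21.482], [-0.001, 0.109, 0.994, 1209.81], [0.0, 0.0, 0.0, 1.0]]
```

View pics/top0.png

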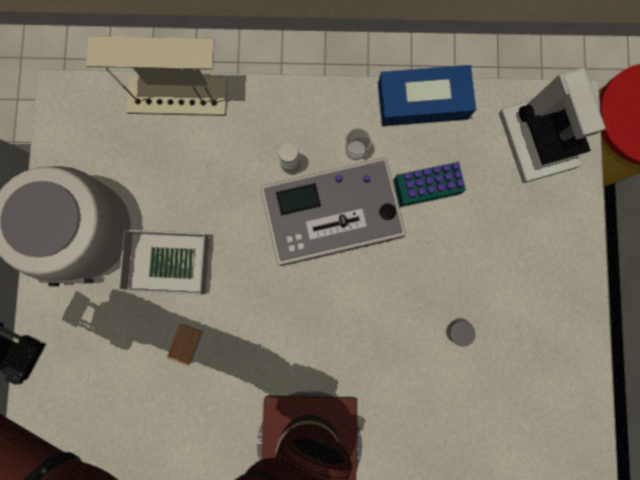

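View pics/side0.png

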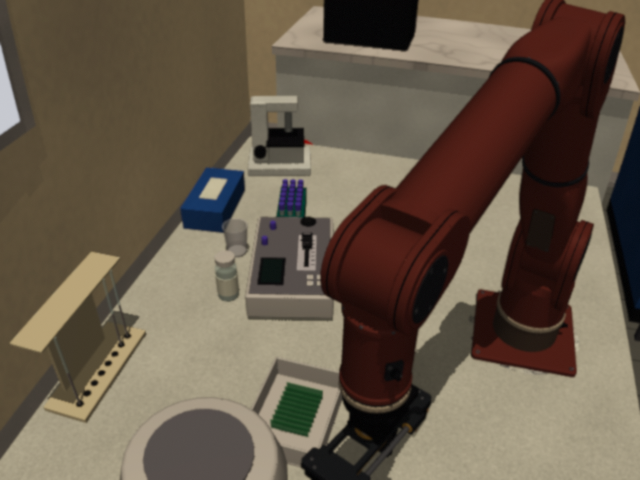

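The top view shows the instrument at about (333,212), the well at (388,211) and the lever at about (343,221). In the side view the lever is at about (307,240) and the well at (308,222). Next I'll measure these more exactly.

```bash
cat > h.py <<'E'
from rig import *
import cv2,numpy as np
def ray(n,uv,z):
    c=camera_params(n);uv=np.float64(uv).reshape(-1,1,2)
    q=cv2.undistortPoints(uv,c["intrinsics"],c["dist_coeffs"]).reshape(-1,2)
    E=c["extrinsics"];d=np.c_[q[:,0],-q[:,1],-np.ones(len(q))]@E[:3,:3].T;o=E[:3,3]
    return o+d*((z-o[2])/d[:,2])[:,None]
def proj(n,P):
    c=camera_params(n);E=np.linalg.inv(c["extrinsics"]);P=np.float64(P).reshape(-1,3)@E[:3,:3].T+E[:3,3]
    return cv2.projectPoints(P*[1,-1,-1],np.zeros(3),np.zeros(3),c["intrinsics"],c["dist_coeffs"])[0].reshape(-1,2)
E
python3 - <<'E'
from h import *
t=cv2.imread("pics/top0.png");s=cv2.imread("pics/side0.png")
a=cv2.resize(t[150:270,255:415],(800,600),interpolation=cv2.INTER_CUBIC)
b=cv2.resize(s[205:325,240:340],(500,600),interpolation=cv2.INTER_CUBIC)
cv2.imwrite("pics/c1.png",cv2.convertScaleAbs(a,alpha=1.5));cv2.imwrite("pics/c2.png",cv2.convertScaleAbs(b,alpha=1.5))
g=t.max(2)
# dark blobs and deck
m=(g<45).astype(np.uint8);n,l,st,ce=cv2.connectedComponentsWithStats(m)
for i in range(1,n):
    if st[i,4]>15 and 255<ce[i,0]<415 and 150<ce[i,1]<270: print(st[i],ce[i],ray("top",ce[i],86))
d=np.load("top0.npy");print(d[150:270:12,255:415:16].round())
E
```

```text
[394 178  13  28  99] [398.66666667 192.61616162] [[ 612.62197129 -203.23574823   86.        ]]
[277 184  43  31 922] [297.96095445 198.76572668] [[592.78081845  39.52951933  86.        ]]
[380 204  16  16 201] [387.39303483 211.33830846] [[ 566.30693228 -176.24543553   86.        ]]
[340 218  18   9  50] [347.96 221.18] [[540.53789449 -81.78943235  86.        ]]
[314 222  25   8  59] [326.08474576 225.77966102] [[528.36721001 -29.52138089  86.        ]]
[[1246. 1249. 1123. 1243. 1246. 1240. 1155. 1162. 1240. 1241.]
 [1238. 1241. 1133. 1239. 1239. 1240. 1244. 1163. 1157. 1239.]
 [1237. 1240. 1239. 1236. 1162. 1155. 1152. 1158. 1157. 1177.]
 [1232. 1150. 1154. 1147. 1150. 1147. 1152. 1153. 1151. 1178.]
 [1229. 1147. 1143. 1142. 1146. 1151. 1147. 1152. 1147. 1203.]
 [1227. 1147. 1142. 1143. 1147. 1149. 1143. 1145. 1144. 1149.]
 [1219. 1145. 1140. 1141. 1141. 1139. 1143. 1143. 1146. 1143.]
 [1221. 1146. 1140. 1137. 1139. 1138. 1139. 1140. 1140. 1143.]
 [1216. 1220. 1136. 1134. 1140. 1133. 1142. 1217. 1217. 1213.]
 [1215. 1214. 1131. 1139. 1214. 1217. 1212. 1215. 1213. 1211.]]
```

View pics/c1.png

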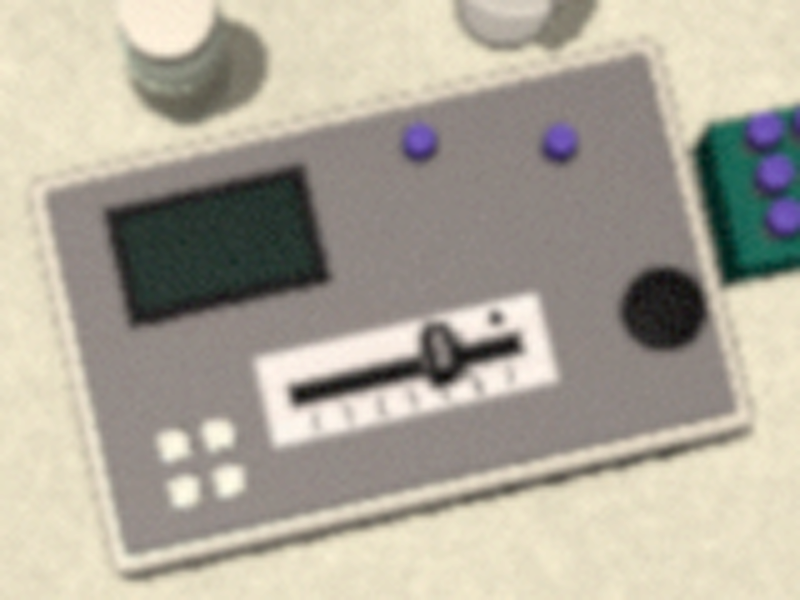

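View pics/c2.png

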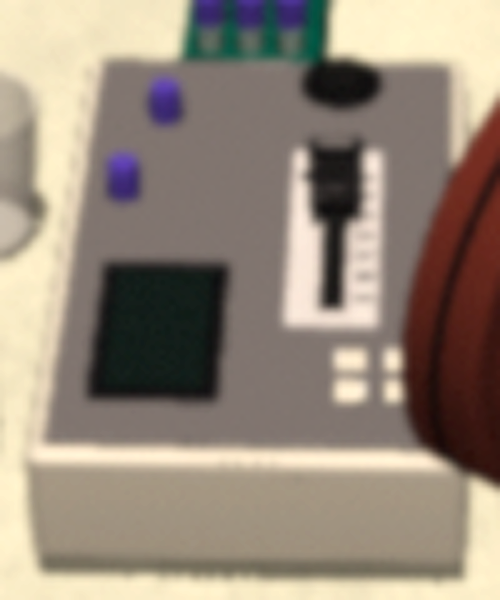

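The crop shows the well at crop pixel (663,308), the slot ends at (290,395) and (523,343), the lever top at about (438,352), and the deck corners. The home dot is at (496,318), towards the well.

```bash
python3 - <<'E'
from h import *
f=lambda u:np.array([255,150])+(np.float64(u)+.5)/5-.5
well=ray("top",f([663,308]),86)[0]
co=ray("top",f([[35,182],[655,40],[750,420],[122,566]]),80)
sl=ray("top",f([[290,395],[523,343]]),80)
print(co.round(1).tolist(),np.linalg.norm(np.diff(co,axis=0),axis=1))
for a,b in((co[1],co[0]),(co[2],co[3]),(sl[1],sl[0])):
    print("yaw of +y dir",np.degrees(np.arctan2(b[1]-a[1],b[0]-a[0])))
v=(co[0]-co[1])+(co[3]-co[2]);y=v/np.linalg.norm(v);x=np.array([y[1],-y[0],0])
c=co.mean(0);print("c",c,"x",x,"y",y)
home_w=well+80*y; home_c=c-35*x-48*y
print("home",home_w,home_c,"slot",[( (s-home_w)@x,(s-home_w)@y) for s in sl])
lt=ray("top",f([438,352]),125)[0];print("lever",lt,(lt-home_w)@x,(lt-home_w)@y)
# side well
g=lambda u:np.array([240,205])+(np.float64(u)+.5)/5-.5
print("side well",ray("side",g([341,84]),86),"lever side mid-top",ray("side",g([333,157]),125))
E
```

```text
[[623.7, 129.1, 80.0], [700.5, -172.1, 80.0], [513.9, -218.7, 80.0], [437.7, 81.2, 80.0]] [310.72685298 192.24883589 309.44249682]
yaw of +y dir 104.2948358648043
yaw of +y dir 104.2580569822582
yaw of +y dir 103.82044889225884
c [568.96754331 -45.10584575  80.        ] x [0.96911702 0.24660129 0.        ] y [-0.24660129  0.96911702  0.        ]
home [546.90655079 -98.2506321   86.        ] [ 546.88530919 -100.2545079    80.        ] slot [(np.float64(0.497909790704), np.float64(104.11876430753664)), (np.float64(-0.4193656801497405), np.float64(-11.124215696702093))]
lever [537.15384883 -66.31789496 125.        ] -1.5768554563417236 33.351588022341886
side well [[ 566.38205831 -172.63364271   86.        ]] lever side mid-top [[537.72325944 -58.37364244 125.        ]]
```

```bash
cat >> h.py <<'E'
from scipy.spatial.transform import Rotation as R
Y=np.array([-.2466,.9691,0]);X=np.array([.9691,.2466,0]);H=np.array([546.9,-99.5,0])
def W(t,z,x=0): return H+t*Y+x*X+[0,0,z]
def st():
    o=get_obs();p=o["tool_pos"];q=o["tool_rot"];return o,p,R.from_quat([q[1],q[2],q[3],q[0]])
def delta(P):  # shift in tool axes, m; turn to tool x along +Y
    o,p,r=st();T=R.from_matrix(np.c_[Y,X,[0,0,-1]])
    print("t",o["time_s"],"shift mm",(r.inv().apply(P-p)).round(1),"turn",np.degrees((r.inv()*T).as_rotvec()).round(2))
def where():
    o,p,r=st();F=o["contact_force"]
    print("time",round(o["time_s"],2),"slot",((p-H)@Y).round(2),"across",((p-H)@X).round(2),"z",p[2].round(1),"F y,x,z",(F@Y).round(2),(F@X).round(2),F[2].round(2))
E
python3 -c "
from h import *
delta(W(75,200));where()"
```

```text
t 0.1 shift mm [-492.8 -457.2   22.5] turn [-7.00e-02  4.00e-02  5.15e+01]
time 0.1 slot 739.6 across -101.05 z 221.8 F y,x,z 0.09 -0.16 -0.62
```

>>> move_arm([
  [-0.03,-0.027,0,0,0,3],
  [-0.06,-0.055,0,0,0,6],
  [-0.09,-0.083,0,0,0,9.5],
  [-0.12,-0.111,0,0,0,12.5],
  [-0.15,-0.139,0,0,0,15.5],
  [-0.18,-0.167,0,0,0,19],
  [-0.21,-0.195,0,0,0,22],
  [-0.24,-0.223,0,0,0,25],
], gripper=255, newtons=20)

```text
time_s: 0.9
tool_pos: [394.2, 288.7, 221.9]
tool_rot: [-0.0, 0.417, 0.909, -0.001]
contact_force: [-0.0, 1.0, -0.6]
gripper_width: 31.0
```

```bash
python3 -c "
from h import *
delta(W(75,200));where()"
```

```text
t 0.9 shift mm [-326.9 -103.7   22.2] turn [-0.08  0.05 26.37]
time 0.9 slot 413.9 across -52.29 z 221.9 F y,x,z 0.99 0.24 -0.64
```

>>> move_arm([
  [-0.05,-0.016,0,0,0,4],
  [-0.1,-0.032,0,0,0,8],
  [-0.15,-0.048,0,0,0,12],
  [-0.2,-0.064,0,0,0,16],
  [-0.25,-0.08,0.005,0,0,20],
  [-0.29,-0.092,0.012,0,0,23.5],
  [-0.327,-0.104,0.02,0,0,26.4],
  [-0.327,-0.104,0.022,0,0,26.4],
])

```text
time_s: 1.7
tool_pos: [528.7, -34.1, 199.5]
tool_rot: [0.001, 0.618, 0.786, -0.002]
contact_force: [-1.1, -0.0, -0.2]
gripper_width: 0.2
```

```bash
python3 - <<'E'
from h import *
delta(W(75,103));where()
p,d=capture("side");a=cv2.resize(p[205:325,220:360],(700,600),interpolation=cv2.INTER_CUBIC);cv2.imwrite("pics/s1.png",cv2.convertScaleAbs(a,alpha=1.5))
p,d=capture("top");cv2.imwrite("pics/t1.png",p)
E
```

```text
t 1.7 shift mm [ 7.6  1.6 96.4] turn [-0.13  0.23 -0.62]
time 1.7 slot 67.84 across -1.49 z 199.5 F y,x,z 0.27 -1.09 -0.18
```

View pics/s1.png

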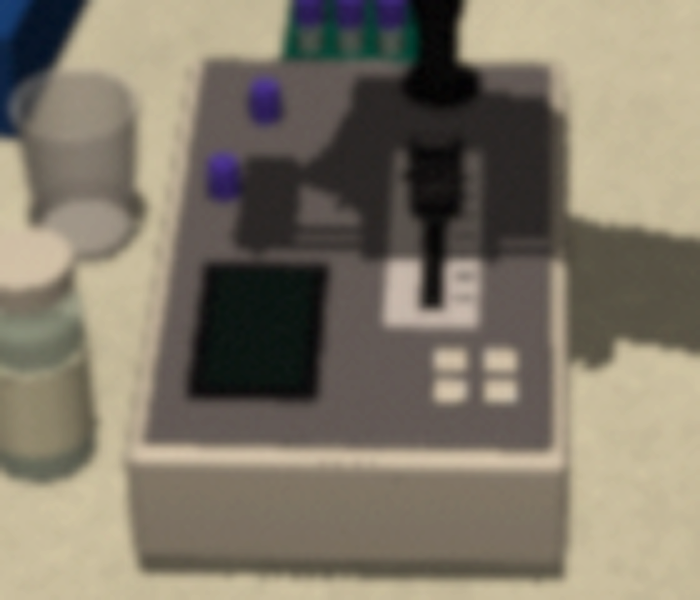

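The side view shows the finger still high above the deck, with the lever at crop (435,180) and the stoppers untouched. I'll go down beside the lever, on its far-from-well side.

>>> move_arm([
  [0.0075,0.0015,0.0,0,0,-0.6],
  [0.0075,0.0015,0.015,0,0,-0.6],
  [0.0075,0.0015,0.035,0,0,-0.6],
  [0.0075,0.0015,0.055,0,0,-0.6],
  [0.0075,0.0015,0.075,0,0,-0.6],
  [0.0075,0.0015,0.09,0,0,-0.6],
  [0.0075,0.0015,0.096,0,0,-0.6],
  [0.0075,0.0015,0.096,0,0,-0.6],
])

```text
time_s: 2.6
tool_pos: [526.7, -19.3, 103.1]
tool_rot: [-0.001, 0.61, 0.793, -0.002]
contact_force: [0.8, -1.8, 0.2]
gripper_width: 0.6
```

```bash
python3 - <<'E'
from h import *
delta(W(75,103));where()
p,d=capture("side");a=cv2.resize(p[205:265,270:340],(700,600),interpolation=cv2.INTER_CUBIC);cv2.imwrite("pics/s2.png",cv2.convertScaleAbs(a,alpha=2))
where()
E
```

```text
t 2.6 shift mm [-7.7 -0.3  0.1] turn [-0.23  0.05  0.57]
time 2.6 slot 82.73 across 0.22 z 103.1 F y,x,z -1.96 0.28 0.24
time 2.65 slot 82.22 across 0.71 z 103.8 F y,x,z -0.13 0.5 -1.04
```

View pics/s2.png

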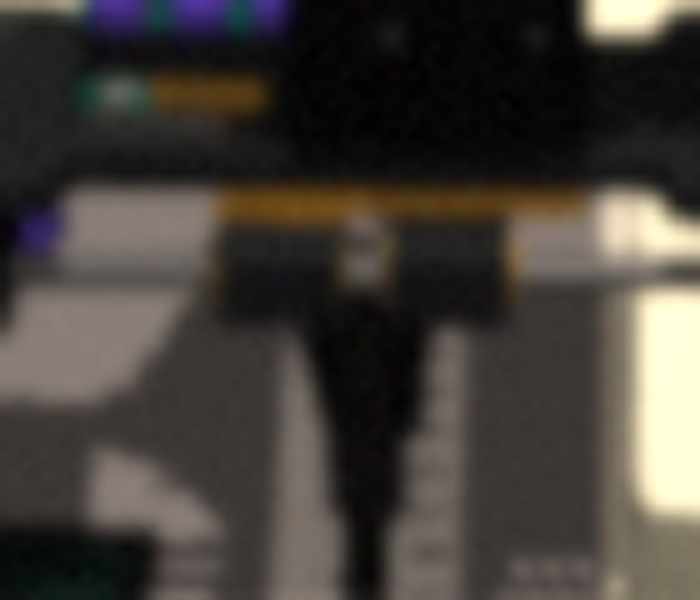

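The finger is down at deck height, centred across the slot and clear of the lever. Now I'll approach and push towards home.

>>> move_arm([
  [-0.006,0,0,0,0,0.3],
  [-0.012,0,0,0,0,0.6],
  [-0.018,0,0,0,0,0.6],
  [-0.022,0,0,0,0,0.6],
  [-0.024,0,0,0,0,0.6],
  [-0.026,0,0,0,0,0.6],
  [-0.027,0,0,0,0,0.6],
  [-0.028,0,0,0,0,0.6],
])

```text
time_s: 3.45
tool_pos: [534.4, -46.7, 103.8]
tool_rot: [-0.0, 0.614, 0.789, -0.001]
contact_force: [-0.1, -0.2, -0.5]
gripper_width: 0.0
```

```bash
python3 -c "
from h import *
delta(W(50,100));where()"
```

```text
t 3.45 shift mm [-4.2 -0.9  3.8] turn [-0.16  0.06 -0.06]
time 3.45 slot 54.25 across 0.93 z 103.8 F y,x,z -0.12 -0.17 -0.46
```

Now a slow push of 8 mm, at 1 mm per row.

>>> move_arm([
  [-0.001,-0.001,0.001,0,0,0],
  [-0.002,-0.001,0.002,0,0,0],
  [-0.003,-0.001,0.003,0,0,0],
  [-0.004,-0.001,0.003,0,0,0],
  [-0.005,-0.001,0.003,0,0,0],
  [-0.006,-0.001,0.003,0,0,0],
  [-0.007,-0.001,0.003,0,0,0],
  [-0.008,-0.001,0.003,0,0,0],
])

```text
time_s: 4.25
tool_pos: [535.1, -54.1, 100.6]
tool_rot: [-0.001, 0.614, 0.789, -0.001]
contact_force: [-1.7, 3.4, -0.4]
gripper_width: 0.4
```

```bash
python3 -c "
from h import *
where()"
```

```text
time 4.25 slot 46.95 across -0.25 z 100.6 F y,x,z 3.72 -0.8 -0.36
```

>>> move_arm([
  [-0.001,0,0,0,0,0],
  [-0.002,0,0,0,0,0],
  [-0.003,0,0,0,0,0],
  [-0.004,0,0,0,0,0],
  [-0.005,0,0,0,0,0],
  [-0.006,0,0,0,0,0],
  [-0.007,0,0,0,0,0],
  [-0.008,0,0,0,0,0],
])

```text
time_s: 5.05
tool_pos: [537.2, -62.2, 100.7]
tool_rot: [-0.001, 0.614, 0.789, -0.001]
contact_force: [0.3, 0.3, -0.1]
gripper_width: 0.1
```

```bash
python3 -c "
from h import *
where()"
```

```text
time 5.05 slot 38.54 across -0.17 z 100.7 F y,x,z 0.2 0.4 -0.15
```

>>> move_arm([
  [-0.001,0,0,0,0,0],
  [-0.002,0,0,0,0,0],
  [-0.003,0,0,0,0,0],
  [-0.004,0,0,0,0,0],
  [-0.005,0,0,0,0,0],
  [-0.006,0,0,0,0,0],
  [-0.007,0,0,0,0,0],
  [-0.008,0,0,0,0,0],
])

```text
time_s: 5.85
tool_pos: [538.7, -69.3, 100.4]
tool_rot: [-0.002, 0.614, 0.789, -0.001]
contact_force: [-0.9, 3.2, 0.5]
gripper_width: 0.6
```

```bash
python3 -c "
from h import *
where()"
```

```text
time 5.85 slot 31.32 across -0.47 z 100.4 F y,x,z 3.3 -0.11 0.52
```

>>> move_arm([
  [-0.001,0,0,0,0,0],
  [-0.002,0,0,0,0,0],
  [-0.003,0,0,0,0,0],
  [-0.004,0,0,0,0,0],
  [-0.005,0,0,0,0,0],
  [-0.006,0,0,0,0,0],
  [-0.007,0,0,0,0,0],
  [-0.008,0,0,0,0,0],
])

```text
time_s: 6.65
tool_pos: [540.9, -77.4, 100.6]
tool_rot: [-0.001, 0.614, 0.789, -0.001]
contact_force: [-0.3, -0.4, -0.2]
gripper_width: 0.4
```

```bash
python3 -c "
from h import *
where()"
```

```text
time 6.65 slot 22.87 across -0.36 z 100.6 F y,x,z -0.33 -0.4 -0.21
```

The lever has jumped into home. I'll follow up until I feel the stop.

>>> move_arm([
  [-0.001,0,0,0,0,0],
  [-0.002,0,0,0,0,0],
  [-0.003,0,0,0,0,0],
  [-0.004,0,0,0,0,0],
  [-0.005,0,0,0,0,0],
  [-0.0055,0,0,0,0,0],
  [-0.006,0,0,0,0,0],
  [-0.0065,0,0,0,0,0],
])

```text
time_s: 7.45
tool_pos: [542.2, -83.3, 100.4]
tool_rot: [-0.002, 0.614, 0.789, -0.001]
contact_force: [-1.8, 2.4, -0.3]
gripper_width: 0.8
```

```bash
python3 -c "
from h import *
where()"
```

```text
time 7.45 slot 16.83 across -0.52 z 100.4 F y,x,z 2.79 -1.15 -0.27
```

>>> move_arm([
  [-0.0003,0,0,0,0,0],
  [-0.0006,0,0,0,0,0],
  [-0.001,0,0,0,0,0],
  [-0.0013,0,0,0,0,0],
  [-0.0013,0,0,0,0,0],
  [-0.0013,0,0,0,0,0],
  [-0.0013,0,0,0,0,0],
  [-0.0013,0,0,0,0,0],
])

```text
time_s: 8.25
tool_pos: [542.2, -83.4, 100.1]
tool_rot: [-0.003, 0.613, 0.79, -0.001]
contact_force: [-3.1, 5.2, -0.8]
gripper_width: 0.5
```

```bash
python3 -c "
from h import *
where()
p,d=capture('top');cv2.imwrite('pics/t2.png',p)"
```

```text
time 8.25 slot 16.78 across -0.62 z 100.1 F y,x,z 5.78 -1.71 -0.81
```

>>> move_arm([
  [-0.0005,0,0,0,0,0],
  [-0.001,0,0,0,0,0],
  [-0.0015,0,0,0,0,0],
  [-0.002,0,0,0,0,0],
  [-0.0025,0,0,0,0,0],
  [-0.0025,0,0,0,0,0],
  [-0.0025,0,0,0,0,0],
  [-0.0025,0,0,0,0,0],
])

```text
time_s: 9.1
tool_pos: [542.4, -83.4, 99.8]
tool_rot: [-0.004, 0.613, 0.79, -0.001]
contact_force: [-3.1, 10.1, 0.4]
gripper_width: 0.3
```

```bash
python3 -c "
from h import *
where()"
```

```text
time 9.1 slot 16.68 across -0.36 z 99.8 F y,x,z 10.57 -0.54 0.36
```

Home is confirmed as a hard stop: 10.6 N with no motion. I'll back off, lift over and come down on the other side. The lever rests at home in the meantime.

>>> move_arm([
  [0.004,0,0,0,0,0],
  [0.01,0,0,0,0,0],
  [0.02,0,0,0,0,0],
  [0.025,0,0,0,0,0],
  [0.025,0,-0.015,0,0,0],
  [0.025,0,-0.035,0,0,0],
  [0.025,0,-0.055,0,0,0],
  [0.025,0,-0.065,0,0,0],
])

```text
time_s: 9.9
tool_pos: [537.7, -60.0, 167.6]
tool_rot: [-0.003, 0.613, 0.79, 0.0]
contact_force: [-0.5, 0.2, -1.0]
gripper_width: 0.3
```

```bash
python3 -c "
from h import *
p,d=capture('top');where();delta(W(-33,165))
a=cv2.resize(p[180:250,300:400],(800,560),interpolation=cv2.INTER_CUBIC);cv2.imwrite('pics/t3.png',cv2.convertScaleAbs(a,alpha=1.7))"
```

```text
time 9.95 slot 40.49 across 1.25 z 168.3 F y,x,z -0.89 0.34 1.88
t 9.95 shift mm [-73.5  -1.4   2.9] turn [-0.08 -0.28  0.11]
```

>>> move_arm([
  [-0.01,-0.001,0,0,0,0],
  [-0.022,-0.001,0,0,0,0],
  [-0.036,-0.001,0,0,0,0],
  [-0.05,-0.001,0,0,0,0],
  [-0.062,-0.001,0,0,0,0],
  [-0.07,-0.001,0,0,0,0],
  [-0.0735,-0.001,0,0,0,0],
  [-0.0735,-0.001,0,0,0,0],
])

```text
time_s: 10.75
tool_pos: [555.3, -131.9, 167.7]
tool_rot: [-0.002, 0.613, 0.79, 0.001]
contact_force: [0.1, 0.1, 0.1]
gripper_width: 0.4
```

```bash
python3 -c "
from h import *
p,d=capture('side');where();delta(W(-33,100))
a=cv2.resize(p[200:260,270:350],(800,600),interpolation=cv2.INTER_CUBIC);cv2.imwrite('pics/s3.png',cv2.convertScaleAbs(a,alpha=2))"
```

```text
time 10.8 slot -32.93 across 0.38 z 167.8 F y,x,z 0.46 0.6 -0.36
t 10.8 shift mm [-0.4 -0.3 67.8] turn [-0.1  -0.28  0.1 ]
```

View pics/s3.png

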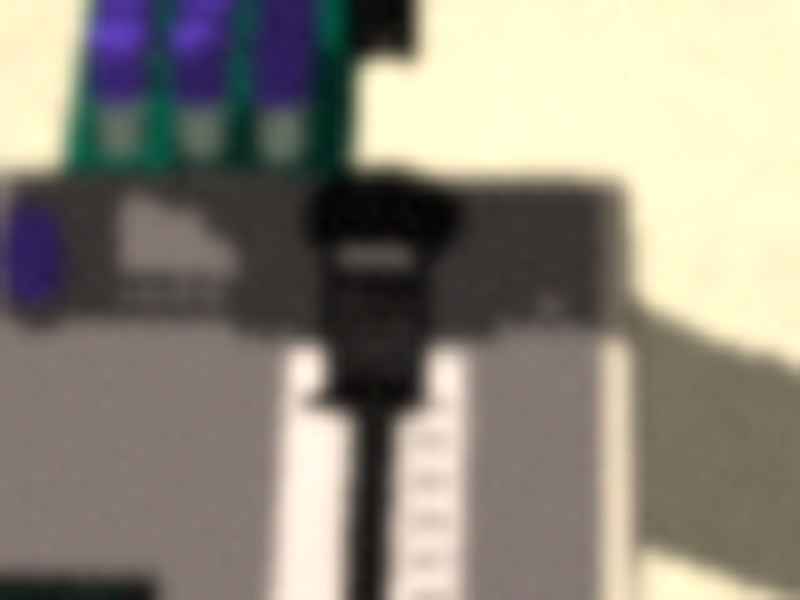

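The side view shows the lever, about (375,320), at the well end of the slot with nothing touching it. Going down on the well side.

>>> move_arm([
  [0,0,0.01,0,0,0],
  [0,0,0.022,0,0,0],
  [0,0,0.034,0,0,0],
  [0,0,0.046,0,0,0],
  [0,0,0.056,0,0,0],
  [0,0,0.063,0,0,0],
  [0,0,0.067,0,0,0],
  [0,0,0.067,0,0,0],
])

```text
time_s: 11.6
tool_pos: [555.0, -131.0, 100.3]
tool_rot: [-0.003, 0.613, 0.79, 0.001]
contact_force: [0.4, -0.6, 0.3]
gripper_width: 0.3
```

>>> move_arm([
  [0.002,0,0,0,0,0],
  [0.004,0,0,0,0,0],
  [0.006,0,0,0,0,0],
  [0.008,0,0,0,0,0],
  [0.01,0,0,0,0,0],
  [0.011,0,0,0,0,0],
  [0.012,0,0,0,0,0],
  [0.013,0,0,0,0,0],
])

```text
time_s: 12.4
tool_pos: [551.7, -118.4, 100.4]
tool_rot: [-0.003, 0.613, 0.79, 0.001]
contact_force: [-0.2, 0.3, -0.6]
gripper_width: 0.5
```

```bash
python3 -c "
from h import *
where()"
```

```text
time 12.4 slot -19.51 across -0.0 z 100.4 F y,x,z 0.33 -0.11 -0.56
```

>>> move_arm([
  [0.001,0,0,0,0,0],
  [0.002,0,0,0,0,0],
  [0.003,0,0,0,0,0],
  [0.004,0,0,0,0,0],
  [0.005,0,0,0,0,0],
  [0.006,0,0,0,0,0],
  [0.007,0,0,0,0,0],
  [0.008,0,0,0,0,0],
])

```text
time_s: 13.2
tool_pos: [549.5, -110.1, 100.3]
tool_rot: [-0.003, 0.613, 0.79, 0.001]
contact_force: [-0.7, -0.5, 0.1]
gripper_width: 0.2
```

```bash
python3 -c "
from h import *
where()"
```

```text
time 13.2 slot -10.96 across -0.1 z 100.3 F y,x,z -0.27 -0.82 0.08
```

>>> move_arm([
  [0.0005,0,0,0,0,0],
  [0.001,0,0,0,0,0],
  [0.0015,0,0,0,0,0],
  [0.002,0,0,0,0,0],
  [0.0025,0,0,0,0,0],
  [0.003,0,0,0,0,0],
  [0.0035,0,0,0,0,0],
  [0.004,0,0,0,0,0],
])

```text
time_s: 14.0
tool_pos: [548.5, -106.2, 100.3]
tool_rot: [-0.003, 0.613, 0.79, 0.001]
contact_force: [-0.6, 0.3, -0.4]
gripper_width: 0.6
```

```bash
python3 -c "
from h import *
where()
p,d=capture('side')
a=cv2.resize(p[200:260,270:350],(800,600),interpolation=cv2.INTER_CUBIC);cv2.imwrite('pics/s4.png',cv2.convertScaleAbs(a,alpha=2))
print(proj('side',[W(t,80+h) for h in (0,3,45) for t in (0,16,32,48)]).round(1))"
```

```text
time 14.0 slot -6.92 across -0.12 z 100.3 F y,x,z 0.48 -0.49 -0.39
[[307.2 240.7]
 [307.  244.5]
 [306.8 248.4]
 [306.6 252.4]
 [307.2 239.7]
 [307.  243.5]
 [306.8 247.5]
 [306.6 251.4]
 [307.3 225.9]
 [307.1 229.7]
 [306.9 233.5]
 [306.6 237.5]]
```

View pics/s4.png

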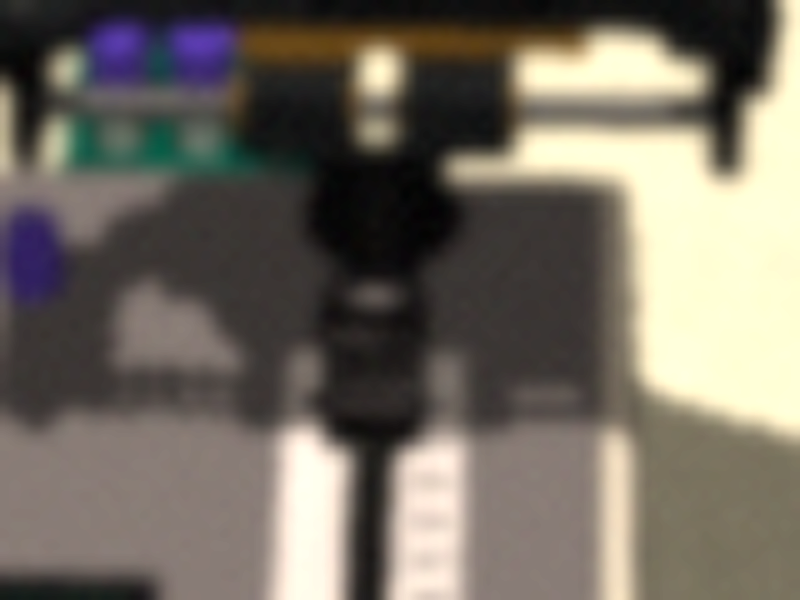

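Compared with the last picture, the lever's top edge moved from row 255 to row 293. That is 3.8 px, or about 16 mm, so it is in the first click. I'll continue in the same way.

>>> move_arm([
  [0.001,0,0,0,0,0],
  [0.002,0,0,0,0,0],
  [0.003,0,0,0,0,0],
  [0.004,0,0,0,0,0],
  [0.005,0,0,0,0,0],
  [0.006,0,0,0,0,0],
  [0.007,0,0,0,0,0],
  [0.008,0,0,0,0,0],
])

```text
time_s: 14.85
tool_pos: [546.5, -98.5, 100.4]
tool_rot: [-0.003, 0.613, 0.79, 0.001]
contact_force: [0.8, -1.1, -0.2]
gripper_width: 0.3
```

```bash
python3 -c "
from h import *
where()"
```

```text
time 14.85 slot 1.09 across -0.09 z 100.4 F y,x,z -1.28 0.54 -0.21
```

>>> move_arm([
  [0.0005,0,0,0,0,0],
  [0.001,0,0,0,0,0],
  [0.0015,0,0,0,0,0],
  [0.002,0,0,0,0,0],
  [0.0025,0,0,0,0,0],
  [0.003,0,0,0,0,0],
  [0.0035,0,0,0,0,0],
  [0.004,0,0,0,0,0],
])

```text
time_s: 15.65
tool_pos: [545.5, -94.4, 100.4]
tool_rot: [-0.003, 0.613, 0.79, 0.001]
contact_force: [-0.2, -0.4, 0.5]
gripper_width: 0.5
```

```bash
python3 -c "
from h import *
where()"
```

```text
time 15.65 slot 5.28 across -0.15 z 100.4 F y,x,z -0.35 -0.28 0.48
```

```bash
cat > track.py <<'E'
from h import *
where()
p,d=capture('side')
a=cv2.convertScaleAbs(cv2.resize(p[200:260,270:350],(800,600),interpolation=cv2.INTER_CUBIC),alpha=2)
import sys;cv2.imwrite(f'pics/{sys.argv[1]}.png',a)
s=cv2.imread('pics/s4.png')[275:420,330:425]
m=cv2.matchTemplate(a,s,cv2.TM_CCOEFF_NORMED);_,v,_,l=cv2.minMaxLoc(m)
sh=(l[1]-275)/10; print("score",v,"row shift px",sh,"col",l[0]-330,"-> travel ~",16+sh*16/3.87)
E
python3 track.py s5
```

```text
time 15.65 slot 5.28 across -0.15 z 100.4 F y,x,z -0.35 -0.28 0.48
score 0.6497654914855957 row shift px 1.9 col -1 -> travel ~ 23.855297157622736
```

>>> move_arm([
  [0.0,0,0,0,0,0],
  [0.0,0,0,0,0,0],
  [0.0,0,0,0,0,0],
  [0,0,0,0,0,0],
  [0,0,0,0,0,0],
  [0,0,0,0,0,0],
  [0,0,0,0,0,0],
  [0,0,0,0,0,0],
])

```text
time_s: 16.5
tool_pos: [545.4, -94.3, 100.3]
tool_rot: [-0.003, 0.613, 0.79, 0.001]
contact_force: [1.3, -0.4, 0.5]
gripper_width: 0.2
```

```bash
python3 track.py s6
```

```text
time 16.5 slot 5.36 across -0.13 z 100.3 F y,x,z -0.69 1.12 0.55
score 0.7497387528419495 row shift px 3.8 col 0 -> travel ~ 31.710594315245476
```

View pics/s6.png

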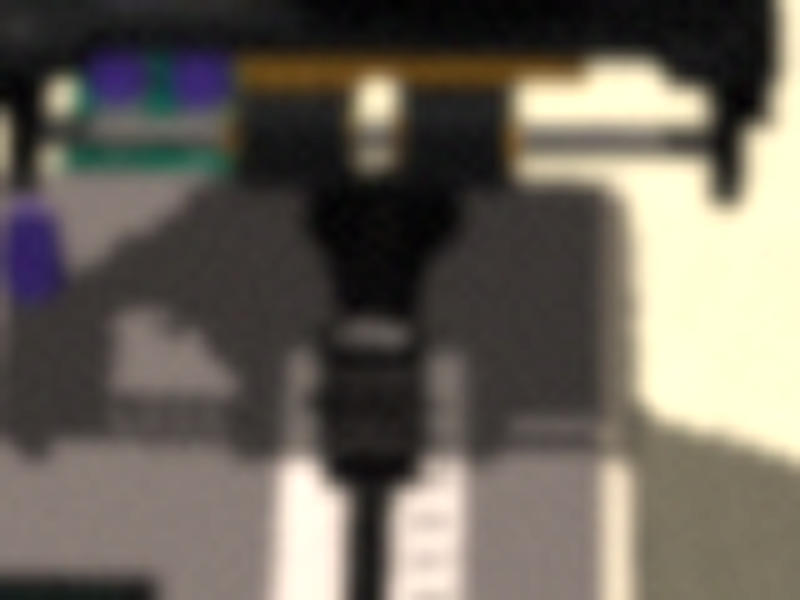

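The lever is now in the second click: the top edge is at row 330, another 3.8 px. The crest was crossed with the finger at about 5.3 mm, so the next crest should come at about 21.3 mm. From here I'll go carefully.

>>> move_arm([
  [0.001,0,0,0,0,0],
  [0.002,0,0,0,0,0],
  [0.003,0,0,0,0,0],
  [0.004,0,0,0,0,0],
  [0.005,0,0,0,0,0],
  [0.006,0,0,0,0,0],
  [0.007,0,0,0,0,0],
  [0.008,0,0,0,0,0],
])

```text
time_s: 17.35
tool_pos: [543.5, -86.6, 100.4]
tool_rot: [-0.003, 0.613, 0.79, 0.001]
contact_force: [0.1, -0.7, -1.1]
gripper_width: 0.4
```

>>> move_arm([
  [0.0005,0,0,0,0,0],
  [0.001,0,0,0,0,0],
  [0.0015,0,0,0,0,0],
  [0.002,0,0,0,0,0],
  [0.0025,0,0,0,0,0],
  [0.003,0,0,0,0,0],
  [0.0035,0,0,0,0,0],
  [0.004,0,0,0,0,0],
])

```text
time_s: 18.15
tool_pos: [542.4, -82.5, 100.4]
tool_rot: [-0.003, 0.613, 0.79, 0.001]
contact_force: [0.8, -2.2, 0.0]
gripper_width: 0.5
```

```bash
python3 track.py s7
```

```text
time 18.15 slot 17.62 across -0.17 z 100.4 F y,x,z -2.34 0.26 0.05
score 0.6276260614395142 row shift px 4.8 col -4 -> travel ~ 35.84496124031008
```

Contact at 2.3 N, with the lever part-way to the crest. A further 4 mm in fine steps.

>>> move_arm([
  [0.0005,0,0,0,0,0],
  [0.001,0,0,0,0,0],
  [0.0015,0,0,0,0,0],
  [0.002,0,0,0,0,0],
  [0.0025,0,0,0,0,0],
  [0.003,0,0,0,0,0],
  [0.0035,0,0,0,0,0],
  [0.004,0,0,0,0,0],
])

```text
time_s: 19.0
tool_pos: [541.3, -78.3, 100.4]
tool_rot: [-0.003, 0.613, 0.79, 0.001]
contact_force: [0.0, 0.2, 0.0]
gripper_width: 0.5
```

>>> move_arm([
  [0,0,0,0,0,0],
  [0,0,0,0,0,0],
  [0,0,0,0,0,0],
  [0,0,0,0,0,0],
  [0,0,0,0,0,0],
  [0,0,0,0,0,0],
  [0,0,0,0,0,0],
  [0,0,0,0,0,0],
])

```text
time_s: 19.8
tool_pos: [541.3, -78.3, 100.4]
tool_rot: [-0.003, 0.613, 0.79, 0.001]
contact_force: [-0.5, 0.3, -0.7]
gripper_width: 0.8
```

```bash
python3 track.py s8
```

```text
time 19.8 slot 21.91 across -0.16 z 100.4 F y,x,z 0.45 -0.41 -0.71
score 0.6982097625732422 row shift px 7.7 col -7 -> travel ~ 47.83462532299741
```

The push has vanished and tracking gives about 48 mm, so it is in the third click. Backing off and lifting clear.

>>> move_arm([
  [-0.003,0,0,0,0,0],
  [-0.01,0,0,0,0,0],
  [-0.018,0,0,0,0,0],
  [-0.02,0,-0.005,0,0,0],
  [-0.02,0,-0.025,0,0,0],
  [-0.02,0,-0.05,0,0,0],
  [-0.02,0,-0.075,0,0,0],
  [-0.02,0,-0.1,0,0,0],
])

```text
time_s: 20.65
tool_pos: [546.7, -98.7, 201.6]
tool_rot: [-0.003, 0.613, 0.79, 0.001]
contact_force: [0.4, -0.3, -0.1]
gripper_width: 0.6
```

>>> move_arm([
  [-0.02,0,0,0,0,0],
  [-0.05,0,0,0,0,0],
  [-0.08,0,0,0,0,0],
  [-0.1,0,0,0,0,0],
  [-0.11,0,0,0,0,0],
  [-0.11,0,0,0,0,0],
  [-0.11,0,0,0,0,0],
  [-0.11,0,0,0,0,0],
])

```text
time_s: 21.45
tool_pos: [574.1, -203.8, 201.0]
tool_rot: [-0.004, 0.613, 0.79, 0.001]
contact_force: [-0.2, -0.4, -0.8]
gripper_width: 0.5
```

```bash
python3 track.py s9; python3 - <<'E'
from h import *
p,d=capture("top");cv2.imwrite("pics/t9.png",p)
t=cv2.convertScaleAbs(cv2.resize(p[150:270,255:415],(800,600),interpolation=cv2.INTER_CUBIC),alpha=1.5)
s=cv2.imread("pics/s9.png");s=cv2.resize(s,(400,300));cv2.imwrite("pics/f.png",np.hstack([cv2.resize(t,(400,300)),s]))
where();print("expected crop px top at 48:",(proj("top",[W(48,125)])-[255,150])*5)
E
```

```text
time 21.45 slot -107.8 across 0.62 z 201.0 F y,x,z -0.29 -0.3 -0.78
score 0.41127997636795044 row shift px 6.6 col 242 -> travel ~ 43.286821705426355
time 21.55 slot -107.95 across 0.63 z 201.0 F y,x,z -0.47 -0.19 -0.1
expected crop px top at 48: [[407.15040468 353.90387222]]
```

View pics/f.png

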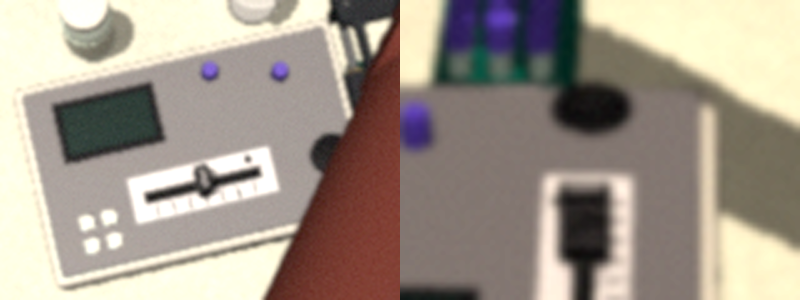

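The lever top is at crop (408,360), against (407,354) expected for 48 mm. Both stoppers are where they were, and the arm is clear. Handing in.

```bash
python3 -c "
from rig import *
print(job_done())"
```

```text
the job is handed in; nothing more can be done
None
```

The lever is in the third click, and I handed the job in with the arm clear of everything at about 21.6 s of the 64 s.

- **Home:** With shut fingertips I pushed the lever from the second notch to home. There 10.6 N moved it no further, which confirmed the hard stop. It then rested there untouched for over 2 s.
- **Clicks:** Pushing back from the well side, I took it one click at a time, tracking the lever at about 16, 32 and 48 mm. I stopped the finger 22 mm along the slot, well short of where it could push the lever past the third click.
- **Last checks:** The final top picture puts the lever within about 1 px of the expected spot for 48 mm. Both stoppers are in their original places.
- **What disagreed:** The push forces on the way back were mostly lost in the force noise, so I confirmed the first two clicks mainly from pictures. The third showed a 2.3 N push that then vanished, and the picture agreed. After I backed the arm away, the automatic lever tracking failed with a low match score, so I judged the final position by eye from the picture.

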